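# Check the gap under a moulder's pressure shoe with a taper gauge

## Robot

A 7-joint arm with a two-finger parallel gripper is mounted at the origin on the work surface. World frame = base frame: x ahead of the robot, y to its left, z up, the work surface at z = 0. Lengths are in mm, angles in rad, forces in N, time in s.
With the tool pointing down it reaches from about 400 to 875 mm from the base axis. Payload 4.4 kg.
Tool frame: the origin (TCP) lies at the very end of the fingers, on their centre line; the grasp point (between the pads) lies 19 mm behind it; y points along the fingers, z is the direction in which the jaws open and shut, and the axes are right-handed (so a half turn about y gives the same grasp; the last joint's range is limited). The gripper opens to 85 mm and grips with 20 to 120 N. Pads are 22 mm wide; open, the fingers measure 114 mm over their backs; the gripper's body (76 mm by 85 mm) begins 54 mm behind the grasp point. The pads swing forward as they close: fully open they stand 13 mm farther back than shut.
Start: joints at [1.104, 0.628, 0.038, 1.517, -0.027, 0.996, -0.02], TCP at [253.629, -598.49, 231.313] pointing down, gripper open.
Joint ranges: [-3.06, 3.06], [-0.37, 2.12], [-1.25, 1.32], [0.18, 2.47], [-1.1, 4.24], [0.23, 1.98], [-2.94, 2.94]. Speed limits (rad/s): [2.57, 2.57, 3.14, 3.14, 3.14, 3.14, 3.14].

## Interface

Orientations are given as [roll, pitch, yaw] about the fixed x, y, z axes, in that order (R = Rz(yaw) Ry(pitch) Rx(roll)).
In Python, from cell import * gives the robot as it stands.
- The arm moves only by the tool apply_moves, never from a script. Its argument "targets" is a list of rows, each a list of 6 numbers: the shift along the tool's x, y, z in units of 40 mm (1.0 is 40 mm), then the turn, a rotation vector about the tool's x, y, z in units of 8 degrees (1.0 is 8 degrees). A call has 1 to 12 rows; each row shifts and turns the commanded pose from where the row before left it, along the tool's axes as they then stand; what a row does not reach is not made up. A row lasts 1/8 s, in which the tool goes at most 62.5 mm and 10.7 degrees, less where a joint would pass 70% of its speed; a pose out of reach is approached as far as the arm can. A call is refused whole if a number of a shift passes 1 or a number of a turn 1, either way. A call with a gripper value outside its range is refused whole. "jaw" is the gripper command: -1 is shut, 1 is fully open, values between are in proportion, set as the call begins (left out, the last holds). The fingers move at their own pace and stop on an object; the grip force is fixed at half the most. Time passes only in rows, so rows that do not move let the fingers close. It gives the time, the measured TCP pose, the force and the opening at its end, in the units of the state.
- read_state(): the state, without advancing time (a new reading comes with each control period).
- get_image(name): name is "scene" or "top" or "wrist"; returns the picture (420x560x3 uint8, red, green, blue); there is no depth.
- calibration(name): a dict with "fx", "fy", "cx", "cy" (pixels), "world_from_camera" (4x4, takes a point from camera to world coordinates). Camera axes: x right, y down, z forward; pixel columns grow to the right and rows downward; lengths in mm; the calibration is good to about 2 mm. The wrist camera is an equidistant fisheye: a pixel r from the principal point sees the ray r / f radians off the axis. A picture is of the moment at which its call begins: read the wrist's pose just before it. calibration takes no time and is no camera call; for the wrist camera it gives the pose at the moment of the call.
- finish_job(): hands the job in, once; it reports no verdict.
The state is a dict: "clock": time; "qpos": joint angles; "qd": joint speeds; "tau": joint torques, N m; "eef_pos": TCP position; "tool_rot": TCP orientation; "force": force on the tool from outside, world axes, zero at the start; "torque": the same for the moment, N m; "width": finger opening in mm.
Only numpy, scipy, OpenCV 4.12 (cv2) and the standard library are available. Lean on these libraries where they do the work, as an engineer would, in place of code of your own. Each camera call takes 0.05 s, during which the arm holds its last target. There are 200 camera calls.

## Task

Pick up the red-gripped taper gauge and slide its thin end flat and straight into the mouth of the blue bench moulder, between the steel table plate and the yellow sprung pressure shoe, until the blade drags snugly and just visibly lifts the shoe off its rest, by a millimetre or two, without forcing it higher. Finish while holding the gauge in the gripper, still and at that depth: do not let go. Leave the other things on the bench where they are.

Things in the scene. Friction and masses are not known exactly. Their poses are not given: they have to be found in the camera images.
- gauge: Taper gauge, loose, about 0.12 kg, lying flat. Red grip block 36 (x) x 20 (y) x 36 (z) mm; a steel blade 120 mm long, 16 mm wide sticks out of its +x face. Origin: centre of the grip's underside; x along the blade to its tip, z up. Pinch the grip across its 20 mm width (y) from above.
- tip (a point): Centre of the blade tip's lower edge, 138 mm along x from the gauge's origin; axes as the gauge's. The blade's underside is flat, level with the grip's underside; its top slopes evenly from 11.6 mm thick at the grip (x = 18 mm) to 2 mm at the tip: 0.08 mm per mm.
- moulder: Blue bench moulder, fixed. Origin on the bench straight below the middle of the mouth (where the flat of the shoe begins); x points into the mouth, the way the blade must go, z up. Blue base 160 mm wide (y), x = -35 to 240 mm. Blue column 70 mm wide at x = 95 to 145 mm, a motor behind it. Nothing is higher than 170 mm.
- mouth (a point): Middle of the mouth, on the table plate's top, 50 mm above the bench; axes as the moulder's. The flat steel table plate is 130 mm wide (y) and runs from x = -35 mm (a ledge in front of the shoe, where the blade can be laid first) to x = 100 mm.
- head: Grey arm clamped on the column, fixed, carrying the shoe: a bar 50 mm wide from x = 15 mm backwards, underside 108 mm above its origin. Its frame is the moulder's raised by 0 to 2.5 mm; the free gap between table plate and shoe is 4 mm plus that (4 to 6.5 mm), so the blade first touches the shoe with its tip 25 to 56 mm past the mouth.
- shoe (a joint): Lift of the yellow shoe off its rest, m: 0 at rest, grows upward to 0.009. Plate 62 (x) x 70 (y) x 12 mm, flat underside from x = 0 to 62 mm of the moulder, upturned nose 11 mm long in front. Bears down with about 3.4 N at rest and 1.5 N more per mm of lift. Each 10 mm the blade goes in past first touch lifts it 0.8 mm. Push needed: about 3 to 6 N at first touch, then more.
- screwdriver: Blue-handled screwdriver lying flat, 170 mm long; it can have changed places with the gauge; loose, to be left alone. Origin: on its underside (tool axis along x).
- hammer: Hammer lying flat, 260 mm long; loose, to be left alone. Origin: on its underside (tool axis along x).
- glue: Yellow glue bottle, 60 mm diameter, 150 mm tall; loose, to be left alone. Origin: centre of its underside.
- jar: Amber glass jar, 70 mm diameter, 90 mm tall; loose, to be left alone. Origin: centre of its underside.
- offcut: Wood offcut 70 x 100 x 40 mm; loose, to be left alone. Origin: centre of its underside.
- bowl: Dark turned wooden bowl, 120 mm across, 50 mm tall; loose, to be left alone. Origin: centre of its underside.
- tape: Roll of green tape lying flat, 90 mm outside, 25 mm high; loose, to be left alone. Origin: centre of its underside.
There are look-alikes about, which are no part of the job. There is more than one size of the gauge; the one meant has the size given above.

How it is judged:
By the outcome, as a careful person would: the job done as asked, in the order asked, and still so for the second after the job is handed in, while the arm keeps its last pose, push and grip.
It also fails if it takes over 54 s, if anything falls off the work surface, if the arm or the gripper's body presses on something with over 40 N, if the wrist force passes 120 N, or if a joint passes its speed limit or range.

## Working session

There is one attempt and no reset: what is moved stays moved. The work goes in short steps, Python scripts to look and compute and a tool call to move; the robot and the scene stay as the last step left them, time stands still between calls to the robot, and variables do not carry over. Pictures are saved under pics/ and viewed, about 8 in all and at most 12, crops included, and the job is handed in when it is done.

Besides the shell and the picture viewer there is one more tool, called after ">>>" by a JSON object that holds its "fn" and its "kwargs", one argument or row to a line. apply_moves: Moves the arm, as the interface text tells. Its arguments: {"type":"object","properties":{"targets":{"type":"array"},"jaw":{"type":"number"}},"required":["targets"]}

```bash
mkdir -p pics; ls
python3 - <<'E'
from cell import *
import cv2,numpy as np
print(read_state())
for n in("scene","top"):
    im=get_image(n); cv2.imwrite(f"pics/{n}0.png",im[:,:,::-1]); c=calibration(n); print(n,c)
E
```

```text
pics
{'clock': 0.0, 'qpos': array([ 1.10419473,  0.62932946,  0.03842801,  1.51836256, -0.02697793,
        0.99627637, -0.01995381]), 'qd': array([ 0.0007243 ,  0.00050808,  0.00087325, -0.00077197,  0.00047056,
       -0.00034916,  0.0001573 ]), 'tau': array([ 2.10761386e-04, -5.63398433e+01,  1.22640945e+00, -1.93445438e+01,
        1.10722653e-02,  1.02954419e-02, -1.09076844e-06]), 'eef_pos': array([ 253.39116862, -597.9100695 ,  230.40136952]), 'tool_rot': array([-1.57265411e+00, -3.36502219e-05, -2.74072142e+00]), 'force': array([ 0.02373885, -0.51603406, -0.43340109]), 'torque': array([ 0.06571349,  0.00993324, -0.02894072]), 'width': 85.2616639161677}
scene {'fx': 407.79961749713584, 'fy': 407.79961749713584, 'cx': 278.5036002314282, 'cy': 202.7419409233422, 'world_from_camera': array([[-9.29648327e-02,  7.61974584e-01, -6.40899581e-01,
         1.33703411e+03],
       [ 9.95602309e-01,  7.86120837e-02, -5.09527441e-02,
         8.05723386e+01],
       [ 1.15577555e-02, -6.42817916e-01, -7.65931815e-01,
         1.05001878e+03],
       [ 0.00000000e+00,  0.00000000e+00,  0.00000000e+00,
         1.00000000e+00]])}
top {'fx': 387.88206327746286, 'fy': 387.88206327746286, 'cx': 276.7781411864874, 'cy': 211.4021368875166, 'world_from_camera': array([[ 2.45313218e-03, -9.95088715e-01,  9.89567138e-02,
         4.23350621e+02],
       [-9.99993626e-01, -2.18436735e-03,  2.82423740e-03,
         3.68780296e+01],
       [-2.59420895e-03, -9.89630113e-02, -9.95087731e-01,
         1.07472140e+03],
       [ 0.00000000e+00,  0.00000000e+00,  0.00000000e+00,
         1.00000000e+00]])}
```

View pics/scene0.png

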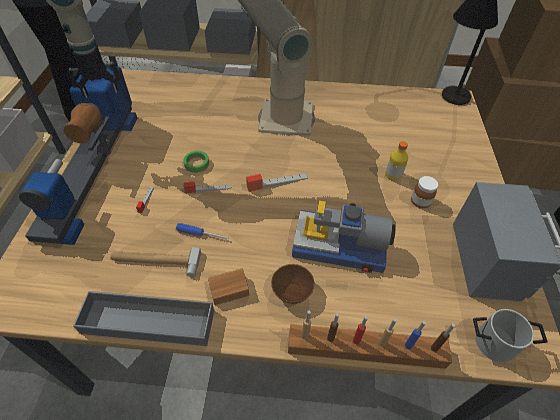

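View pics/top0.png

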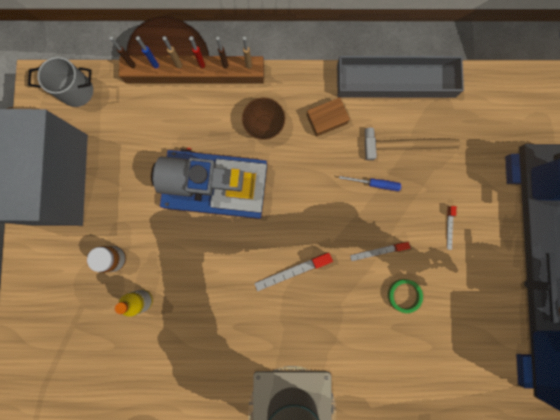

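The top view shows three red-gripped gauges at (322,261), (402,246) and (452,211). The moulder is at (215,183), with its mouth facing right in the image. Next I'll measure each gauge.

```bash
cat > h.py <<'E'
import cv2,numpy as np
from cell import *
def ray(n,px,c=None):
    c=c or calibration(n); T=c["world_from_camera"]
    u=(np.array(px,float)-[c["cx"],c["cy"]])/[c["fx"],c["fy"]]
    if n=="wrist":
        r=np.hypot(*u); d=np.r_[u*(np.sin(r)/r if r>1e-9 else 1),np.cos(r)]
    else: d=np.r_[u,1]
    return T[:3,3],T[:3,:3]@d
def plane(n,px,z,c=None):
    o,d=ray(n,px,c); return o+d*(z-o[2])/d[2]
def proj(n,p,c=None):
    c=c or calibration(n); T=c["world_from_camera"]; q=T[:3,:3].T@(np.array(p,float)-T[:3,3])
    if n=="wrist":
        r=np.hypot(q[0],q[1]); u=q[:2]/r*np.arctan2(r,q[2])
    else: u=q[:2]/q[2]
    return u*[c["fx"],c["fy"]]+[c["cx"],c["cy"]]
E
python3 - <<'E'
from h import *
for n in("top","scene"):
    im=cv2.imread(f"pics/{n}0.png"); hsv=cv2.cvtColor(im,cv2.COLOR_BGR2HSV)
    m=((hsv[...,0]<6)|(hsv[...,0]>174))&(hsv[...,1]>170)&(hsv[...,2]>70)
    k,l,s,ce=cv2.connectedComponentsWithStats(m.astype(np.uint8))
    for i in range(1,k):
        if s[i,4]>25:
            r=cv2.minAreaRect(np.argwhere(l==i)[:,::-1].astype(np.float32))
            print(n,s[i],ce[i].round(1),np.round(r[1],1),round(r[2],1),plane(n,ce[i],30).round(0))
im=cv2.imread("pics/top0.png")
a=cv2.resize(im[200:300,250:470],None,fx=3.6,fy=3.6,interpolation=2)
im=cv2.imread("pics/scene0.png")
b=cv2.resize(im[190:280,280:410],None,fx=2.6,fy=2.6,interpolation=2)
c=cv2.resize(cv2.imread("pics/top0.png")[140:225,145:280],None,fx=2.7,fy=2.7,interpolation=2)
o=np.zeros((600,800,3),np.uint8);o[:360,:792]=a;o[362:596,:338]=b;o[362:591,400:764]=c[:229];cv2.imwrite("pics/c1.png",o)
E
```

```text
top [192  46  13  21 113] [198.5  55.9] [21.   7.6] 63.4 [968. 262.  30.]
top [450 206   6  10  48] [452.6 210.5] [9. 5.] 90.0 [ 531. -436.   30.]
top [396 243  14   8  72] [402.3 246.2] [ 6.1 12.6] 78.7 [ 434. -297.   30.]
top [312 253  20  15 178] [321.9 260. ] [10.1 18.1] 66.8 [397. -81.  30.]
scene [247 174  15   8  75] [253.7 177.9] [ 5.3 14.1] 77.5 [381. -82.  30.]
scene [184 182  11   6  44] [189.  184.3] [ 5. 10.] 90.0 [ 433. -296.   30.]
scene [136 201   7  12  41] [139.1 206. ] [ 5.5 10.7] 6.3 [ 543. -434.   30.]
scene [353 324  13  20  90] [358.7 333.7] [ 7.2 19.2] 22.6 [901. 259.  30.]
```

View pics/c1.png

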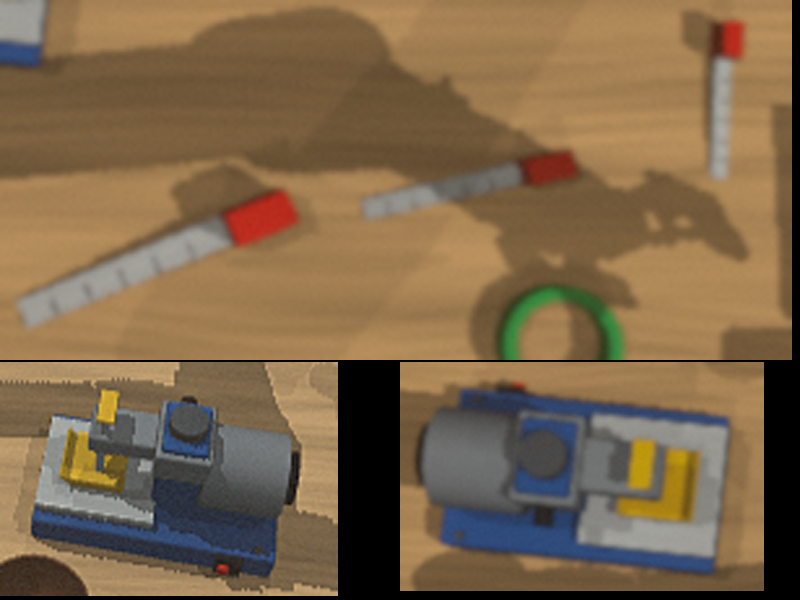

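Candidates for the gauge in the top view:

| Pixel | Grip length | Blade length |
|---|---|---|
| (322,261) | about 50 mm | about 165 mm |
| (402,246) | about 38 mm | about 122 mm |
| (452,211) | about 27 mm | about 90 mm |

The middle one, at (402,246), matches the description. It lies near (434,-297) with its blade yaw at about 103°. In the top view the moulder's mouth opens to the right, so the way in is about +y. I'll move above the gauge.

```bash
cat >> h.py <<'E'
from scipy.spatial.transform import Rotation as Ro
def go(p,yaw=None):
    "tool-frame shift (40mm) and turn (8deg) from present measured pose to TCP p, tool yaw deg, pointing straight down"
    s=read_state(); R=Ro.from_euler("xyz",s["tool_rot"])
    print("pos",s["eef_pos"].round(1),"rot",np.degrees(s["tool_rot"]).round(2),"F",s["force"].round(1),"w",round(s["width"],1),"t",round(s["clock"],2))
    print("shift",(R.inv().apply(np.array(p)-s["eef_pos"])/40).round(3))
    if yaw is not None:
        G=Ro.from_euler("xyz",[-90,0,yaw],degrees=True)
        print("turn",(np.degrees((R.inv()*G).as_rotvec())/8).round(3))
E
python3 - <<'E'
from h import *
go([440,-290,230],-77)
E
```

```text
pos [ 253.4 -598.   230.5] rot [ -90.1    -0.   -157.03] F [ 0.5 -0.3  0.1] w 85.1 t 0.1
shift [-7.299  0.021 -5.269]
turn [ 1.0000e-02 -1.0004e+01 -8.0000e-03]
```

>>> {"fn": "apply_moves", "kwargs": {
  "targets": [
    [-0.91, 0, -0.66, 0, 0, 0],
    [-0.91, 0, -0.66, 0, 0, 0],
    [-0.91, 0, -0.66, 0, 0, 0],
    [-0.91, 0, -0.66, 0, 0, 0],
    [-0.91, 0, -0.66, 0, 0, 0],
    [-0.91, 0, -0.66, 0, 0, 0],
    [-0.91, 0, -0.66, 0, 0, 0],
    [-0.91, 0, -0.66, 0, 0, 0]
  ],
  "jaw": 1
}}

```text
clock: 1.1
eef_pos: [439.8, -289.0, 231.1]
tool_rot: [-1.571, -0.0, -2.741]
force: [1.1, -0.9, -0.4]
width: 85.5
```

>>> {"fn": "apply_moves", "kwargs": {
  "targets": [
    [0, 0, 0, 0, -1, 0],
    [0, 0, 0, 0, -1, 0],
    [0, 0, 0, 0, -1, 0],
    [0, 0, 0, 0, -1, 0],
    [0, 0, 0, 0, -1, 0],
    [0, 0, 0, 0, -1, 0],
    [0, 0, 0, 0, -1, 0],
    [0, 0, 0, 0, -1, 0],
    [0, 0, 0, 0, -1, 0],
    [0, 0, 0, 0, -1, 0],
    [0, 0, 0, 0, 0, 0]
  ]
}}

```text
clock: 2.48
eef_pos: [439.1, -290.4, 231.0]
tool_rot: [-1.571, 0.001, -1.346]
force: [0.3, 0.4, -0.3]
width: 85.3
```

Run:
```python
from h import *
go([440,-290,230],-77)
c=calibration("wrist"); im=get_image("wrist"); cv2.imwrite("pics/w1.png",im[:,:,::-1]); t=get_image("top"); cv2.imwrite("pics/t1.png",t[:,:,::-1])
import pickle; pickle.dump(c,open("w1.pkl","wb")); print(c["fx"],c["cx"],c["cy"],c["world_from_camera"].round(2))
```

```text
pos [ 439.1 -290.4  231. ] rot [-9.002e+01  4.000e-02 -7.713e+01] F [ 0.3  0.4 -0.3] w 85.3 t 2.48
shift [-0.004  0.025  0.025]
turn [ 0.002 -0.016 -0.005]
325.19226210127806 283.07558806798716 211.99096038822222 [[ 9.8000e-01  2.1000e-01  6.0000e-02  4.2418e+02]
 [ 2.2000e-01 -9.4000e-01 -2.6000e-01 -2.2486e+02]
 [ 0.0000e+00  2.7000e-01 -9.6000e-01  3.7228e+02]
 [ 0.0000e+00  0.0000e+00  0.0000e+00  1.0000e+00]]
```

View pics/w1.png

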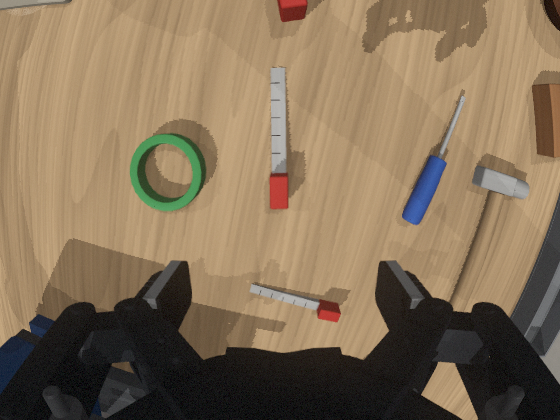

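The wrist view shows the gauge with its blade tip at about (278,67) and its red grip at about (279,191). The small look-alike is at (310,300) and the big one is at the top edge.

Run:
```python
from h import *
import pickle; c=pickle.load(open("w1.pkl","rb"))
im=cv2.imread("pics/w1.png"); hsv=cv2.cvtColor(im,cv2.COLOR_BGR2HSV)
m=((hsv[...,0]<8)|(hsv[...,0]>172))&(hsv[...,1]>150)
m[:, :250]=0;m[:,310:]=0;m[:150]=0;m[230:]=0
for y in range(168,214,4):
    x=np.flatnonzero(m[y]); print(y,(x.min(),x.max(),im[y,279]) if len(x) else None)
b=(hsv[...,1]<50)&(hsv[...,2]>60); b[:60]=0;b[180:]=0;b[:,:262]=0;b[:,296:]=0
ys=np.flatnonzero(b.any(1)); print(ys.min(),ys.max())
pts=[]
for y in range(ys.min()+1,176,8):
    x=np.flatnonzero(b[y]); print(y,x.min(),x.max()); 
    s=(y-67)/(174-67); pts.append(plane("wrist",((x.min()+x.max())/2,y),2+9*s,c))
pts=np.array(pts); v=np.linalg.svd(pts-pts.mean(0))[2][0]; v*=np.sign(v[1]); print(pts.round(1),np.degrees(np.arctan2(v[1],v[0])))
ti=plane("wrist",(278.5,ys.min()),2,c); 
print("tip",ti,"grip front bottom/top edge z36", plane("wrist",(279,176),36,c),"back z36",plane("wrist",(279,209),36,c), "z0",plane("wrist",(279,209),0,c))
cv2.imwrite("pics/w1c.png",cv2.resize(im[50:220,230:330],None,fx=3.5,fy=3.5,interpolation=2))
```

```text
168 None
172 None
176 (np.int64(270), np.int64(287), array([ 38,  45, 124], dtype=uint8))
180 (np.int64(270), np.int64(287), array([ 57,  65, 188], dtype=uint8))
184 (np.int64(270), np.int64(287), array([ 56,  65, 187], dtype=uint8))
188 (np.int64(270), np.int64(287), array([ 57,  64, 187], dtype=uint8))
192 (np.int64(270), np.int64(287), array([ 56,  65, 187], dtype=uint8))
196 (np.int64(270), np.int64(287), array([ 58,  63, 188], dtype=uint8))
200 (np.int64(270), np.int64(287), array([ 53,  62, 186], dtype=uint8))
204 (np.int64(270), np.int64(287), array([ 55,  65, 186], dtype=uint8))
208 (np.int64(271), np.int64(286), array([ 62,  78, 173], dtype=uint8))
212 None
68 172
69 271 284
77 271 284
85 271 285
93 271 285
101 271 285
109 271 285
117 271 285
125 271 285
133 271 285
141 271 285
149 272 285
157 272 285
165 272 285Traceback (most recent call last):
  File "<stdin>", line 12, in <module>
    return umr_minimum(a, axis, None, out, keepdims, initial, where)
ValueError: zero-size array to reduction operation minimum which has no identity
```

Run:
```python
from h import *
import pickle; c=pickle.load(open("w1.pkl","rb"))
P=[]
for y,a,b in [(69,271,284),(85,271,285),(101,271,285),(117,271,285),(133,271,285),(149,271.7,285),(165,272,285)]:
    s=(y-67)/107; z=2+9*s; A,B=plane("wrist",(a,y),z,c),plane("wrist",(b+1,y),z,c); P.append((A+B)/2); print(y,np.hypot(*(A-B)[:2]).round(1))
P=np.array(P); v=np.linalg.svd(P-P.mean(0))[2][0]; v*=np.sign(v[1]); print("yaw",np.degrees(np.arctan2(v[1],v[0])))
ti=plane("wrist",(278.5,67.8),2,c); print("tip",ti)
u=v[:2]/np.hypot(*v[:2]); print("origin from tip",ti[:2]-138*u)
f,bk=plane("wrist",(279,177.5),36,c),plane("wrist",(279,209),36,c); print(f,bk,np.hypot(*(f-bk)[:2]),(f+bk)/2)
A,B=plane("wrist",(270,195),36,c),plane("wrist",(288,195),36,c);print("w",np.hypot(*(A-B)[:2]))
o=(f+bk)[:2]/2
go([*o,120],-77)
# moulder rough, top view at z=50: table plate corners
im=cv2.imread("pics/t1.png"); cv2.imwrite("pics/t1c.png",cv2.resize(im[140:225,145:280],None,fx=5.5,fy=5.5,interpolation=2))
```

```text
69 15.7
85 16.7
101 16.7
117 16.7
133 16.7
149 15.9
165 15.7
yaw 103.29897091976095
tip [ 404.88106369 -162.259332      2.        ]
origin from tip [ 436.6255153  -296.55858662]
[ 432.47300455 -279.59924768   36.        ] [ 439.95325656 -312.87161866   36.        ] 34.1028567837068 [ 436.21313055 -296.23543317   36.        ]
w 19.057652318552133
pos [ 439.1 -290.5  231.1] rot [-9.002e+01  2.000e-02 -7.719e+01] F [ 0.1  0.6 -0.3] w 85.5 t 2.58
shift [ 0.126  2.778 -0.103]
turn [ 0.002 -0.024 -0.003]
```

View pics/t1c.png

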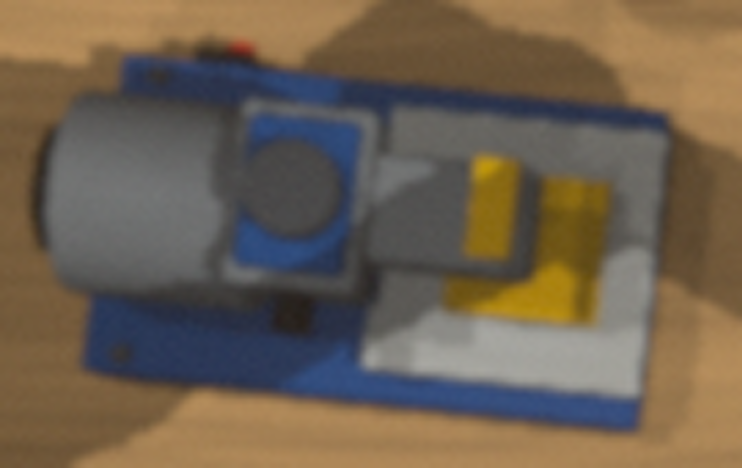

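The crop shows the table plate corners at (669,135), (640,397), (393,107) and (362,368), and the shoe's front edge from (610,180) to (597,325). The gauge's sizes match the description and its origin is consistent to 0.5 mm, so I'll descend and grasp.

>>> {"fn": "apply_moves", "kwargs": {
  "targets": [
    [0.13, 0.8, -0.1, 0, -0.07, 0],
    [0, 1, 0, 0, 0, 0],
    [0, 1, 0, 0, 0, 0],
    [0, 1, 0, 0, 0, 0],
    [0, 1, 0, 0, 0, 0],
    [0, 0.5, 0, 0, 0, 0],
    [0, 0.27, 0, 0, 0, 0],
    [0, 0, 0, 0, 0, 0]
  ]
}}

```text
clock: 3.58
eef_pos: [436.5, -296.3, 8.2]
tool_rot: [-1.571, 0.0, -1.335]
force: [0.2, -0.1, 0.1]
width: 85.5
```

Run:
```python
from h import *
go([436.3,-296.3,7],-76.7)
cr=[(669,135),(640,397),(362,368),(393,107)]
W=np.array([plane("top",(x/5.5+145-.5,y/5.5+140-.5),50)[:2] for x,y in cr]); print(W)
print("sizes",[np.hypot(*(W[i]-W[(i+1)%4])).round(1) for i in range(4)])
mid=W.mean(0); print("centre",mid)
ax=(W[2]+W[3]-W[0]-W[1]); print("yaw",np.degrees(np.arctan2(ax[1],ax[0])))
e=W[0]-W[1]; print("yaw from front edge",np.degrees(np.arctan2(e[0],-e[1]))+0, e)
b=[(667,122),(638,430),(85,370),(125,58)]
B=np.array([plane("top",(x/5.5+144.5,y/5.5+139.5),z)[:2] for (x,y),z in zip(b,[38]*4)]); print("base",B,[np.hypot(*(B[i]-B[(i+1)%4])).round(1) for i in range(4)])
```

```text
pos [ 436.5 -296.3    8.2] rot [-9.004e+01  2.000e-02 -7.651e+01] F [ 0.2 -0.1  0.1] w 85.5 t 3.58
shift [-0.     0.03  -0.006]
turn [ 0.005  0.024 -0.002]
[[653.09980579  68.70214419]
 [524.41530394  82.03715867]
 [538.21060291 216.56766021]
 [666.78941614 203.88283617]]
sizes [np.float64(129.4), np.float64(135.2), np.float64(129.2), np.float64(135.9)]
centre [595.62878219 142.79744981]
yaw 84.18136165979729
yaw from front edge 84.08380418090361 [128.68450185 -13.33501448]
base [[662.33065568  70.09810958]
 [509.42698353  83.43602223]
 [538.27788505 354.25606642]
 [694.1785024  339.41087182]] [np.float64(153.5), np.float64(272.4), np.float64(156.6), np.float64(271.2)]
```

The plate measures 129 × 135.5 mm, against 130 × 135 given, with a yaw of 84.1°. That puts the mouth at about (592.3, 110.5, 50). Now I'll close the gripper and lift.

>>> {"fn": "apply_moves", "kwargs": {
  "targets": [
    [0, 0, 0, 0, 0, 0],
    [0, 0, 0, 0, 0, 0],
    [0, 0, 0, 0, 0, 0],
    [0, 0, 0, 0, 0, 0],
    [0, 0, 0, 0, 0, 0],
    [0, 0, 0, 0, 0, 0]
  ],
  "jaw": -1
}}

```text
clock: 4.32
eef_pos: [436.8, -296.7, 9.1]
tool_rot: [-1.57, -0.001, -1.335]
force: [-1.5, -0.2, 6.0]
width: 19.3
```

>>> {"fn": "apply_moves", "kwargs": {
  "targets": [
    [0, -0.5, 0, 0, 0, 0],
    [0, -1, 0, 0, 0, 0],
    [0, -1, 0, 0, 0, 0],
    [0, -1, 0, 0, 0, 0],
    [0, 0, 0, 0, 0, 0],
    [0, 0, 0, 0, 0, 0]
  ]
}}

```text
clock: 5.08
eef_pos: [435.8, -296.2, 147.8]
tool_rot: [-1.572, 0.001, -1.335]
force: [-0.5, 1.1, -3.0]
width: 18.7
```

Run:
```python
from h import *
u=np.array([np.cos(np.radians(84.1)),np.sin(np.radians(84.1))])
go([*(np.array([592.3,110.5])-(138+75)*u),148],84.1-180+.0)
c=calibration("wrist"); im=get_image("wrist"); cv2.imwrite("pics/w2.png",im[:,:,::-1])
print(proj("wrist",[436.3,-296.3,148],c))
```

```text
pos [ 435.8 -296.2  147.8] rot [-9.006e+01  4.000e-02 -7.649e+01] F [-0.5  1.1 -3. ] w 18.7 t 5.08
shift [-3.951 -0.006  4.409]
turn [ 0.009  2.426 -0.004]
[283.70517604 269.5126518 ]
```

View pics/w2.png

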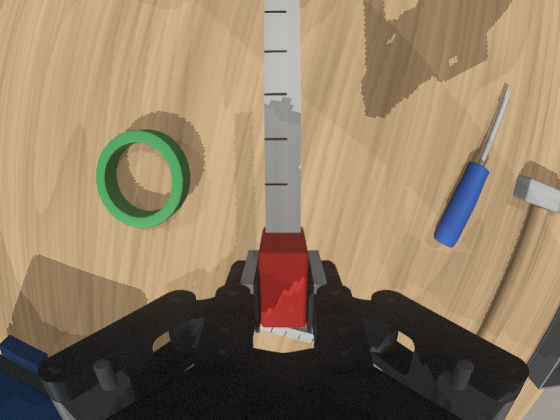

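The gauge is held square, with the grip at (284,280) and the blade straight up the image. I'll move it to a point in front of the mouth.

>>> {"fn": "apply_moves", "kwargs": {
  "targets": [
    [-0.79, 0, 0.88, 0, 0, 0],
    [-0.79, 0, 0.88, 0, 0, 0],
    [-0.79, 0, 0.88, 0, 0, 0],
    [-0.79, 0, 0.88, 0, 0, 0],
    [-0.79, 0, 0.88, 0, 0, 0],
    [0, 0, 0, 0, 0.81, 0],
    [0, 0, 0, 0, 0.81, 0],
    [0, 0, 0, 0, 0.81, 0],
    [0, 0.6, 0, 0, 0, 0],
    [0, 0.6, 0, 0, 0, 0],
    [0, 0, 0, 0, 0, 0],
    [0, 0, 0, 0, 0, 0]
  ]
}}

```text
clock: 6.62
eef_pos: [570.7, -101.5, 100.2]
tool_rot: [-1.572, 0.0, -1.674]
force: [0.7, -0.4, -1.3]
width: 19.4
```

Run:
```python
from h import *
import pickle
u=np.array([np.cos(np.radians(84.1)),np.sin(np.radians(84.1))])
go([*(np.array([592.3,110.5])-(138+75)*u),100],84.1-180+.0)
c=calibration("wrist"); im=get_image("wrist"); cv2.imwrite("pics/w3.png",im[:,:,::-1]); pickle.dump(c,open("w3.pkl","wb"))
print(c["world_from_camera"].round(3))
for n in("top","scene"): cv2.imwrite(f"pics/{n}3.png",get_image(n)[:,:,::-1])
```

```text
pos [ 570.7 -101.5  100.2] rot [-90.05   0.   -95.91] F [ 0.7 -0.4 -1.3] w 19.4 t 6.62
shift [-0.002  0.006 -0.008]
turn [ 0.006 -0.001 -0.001]
[[ 9.95000e-01 -1.00000e-01 -2.80000e-02  5.77880e+02]
 [-1.03000e-01 -9.59000e-01 -2.65000e-01 -3.45300e+01]
 [-0.00000e+00  2.66000e-01 -9.64000e-01  2.41471e+02]
 [ 0.00000e+00  0.00000e+00  0.00000e+00  1.00000e+00]]
```

View pics/w3.png

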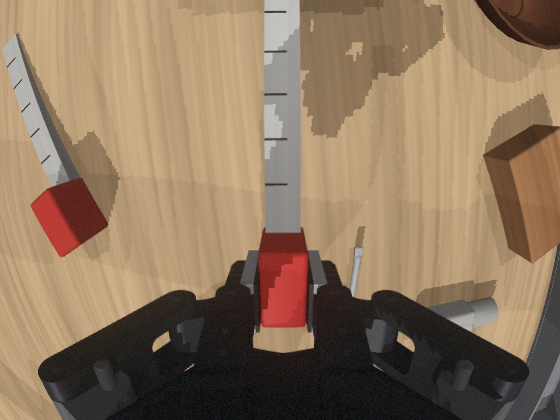

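Run:
```python
from h import *
u=np.array([np.cos(np.radians(84.1)),np.sin(np.radians(84.1)),0])
o=np.array([570.7,-101.5,91.5]); t=o+138*u
for n in("top","scene"): print(n,"origin",proj(n,o).round(1),"tip pred",proj(n,t).round(1),"mouth",proj(n,[592.3,110.5,50]).round(1))
a=cv2.imread("pics/top3.png")[130:270,180:340]; b=cv2.imread("pics/scene3.png")[150:290,230:390]
o=np.hstack([cv2.resize(x,(400,350),interpolation=2) for x in(a,b)]); cv2.imwrite("pics/c3.png",o)
```

```text
top origin [332.  192.2] tip pred [278.4 186.7] mouth [250.4 186.4]
scene origin [238.5 208.7] tip pred [283.3 216. ] mouth [307.2 228.3]
```

View pics/c3.png

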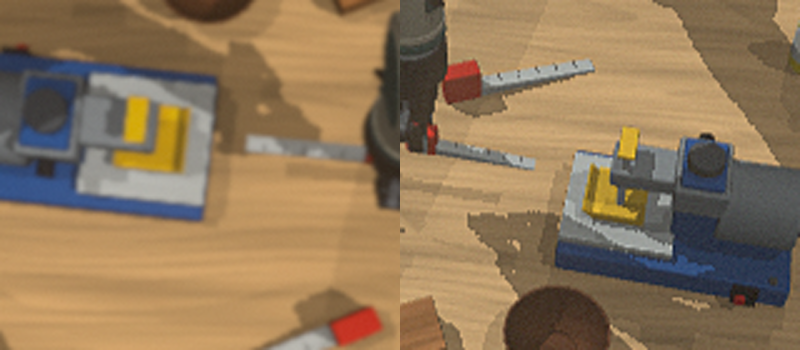

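In the top view the tip is at (278.4,187.2), against a prediction of (278.4,186.7). In the scene view it is at (283.6,215.2), against (283.3,216). The blade is level and lined up, so I'll bring it over the ledge and lower it.

>>> {"fn": "apply_moves", "kwargs": {
  "targets": [
    [-0.7, 0, 0, 0, 0, 0],
    [-0.72, 0, 0, 0, 0, 0],
    [0, 0.5, 0, 0, 0, 0],
    [0, 0.42, 0, 0, 0, 0],
    [0, 0, 0, 0, 0, 0],
    [0, 0, 0, 0, 0, 0]
  ]
}}

```text
clock: 7.52
eef_pos: [576.9, -45.7, 64.0]
tool_rot: [-1.57, -0.0, -1.675]
force: [-0.4, -0.1, -2.0]
width: 18.8
```

>>> {"fn": "apply_moves", "kwargs": {
  "targets": [
    [0, 0.025, 0, 0, 0, 0],
    [0, 0.025, 0, 0, 0, 0],
    [0, 0, 0, 0, 0, 0],
    [0, 0, 0, 0, 0, 0]
  ]
}}

```text
clock: 8.02
eef_pos: [576.7, -45.1, 61.8]
tool_rot: [-1.571, 0.0, -1.674]
force: [-0.6, 0.5, -1.6]
width: 19.0
```

Run:
```python
from h import *
go([592.3-156*.1028,110.5-156*.9947,58.7],-95.9)
u=np.array([np.cos(np.radians(84.1)),np.sin(np.radians(84.1)),0])
s=read_state();print(s["force"],s["torque"])
t=s["eef_pos"]-[0,0,8.7]+138*u
for n in("top","scene"): print(n,proj(n,t).round(1)); cv2.imwrite(f"pics/{n}4.png",get_image(n)[:,:,::-1])
a=cv2.imread("pics/top4.png")[150:220,200:340]; b=cv2.imread("pics/scene4.png")[185:255,230:370]
cv2.imwrite("pics/c4.png",np.vstack([cv2.resize(x,None,fx=4,fy=4,interpolation=2) for x in(a,b)]))
```

```text
pos [576.7 -45.1  61.8] rot [-89.99   0.   -95.92] F [-0.6  0.5 -1.6] w 19.0 t 8.03
shift [-0.01   0.078 -0.012]
turn [-0.001 -0.002 -0.   ]
[-0.56454401  0.5018251  -1.60466611] [-0.05410026  0.03281025  0.01448779]
top [257.2 186.7]
scene [301.3 226.8]
```

View pics/c4.png

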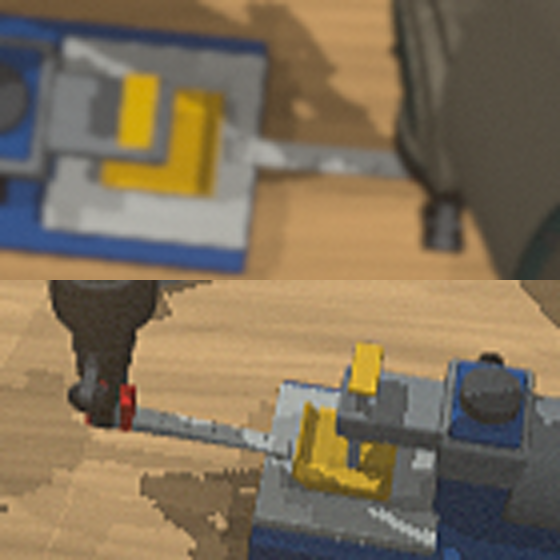

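The blade is level over the ledge with its tip just short of the yellow nose. I'll feel downward for the plate.

>>> {"fn": "apply_moves", "kwargs": {
  "targets": [
    [0, 0.025, 0, 0, 0, 0],
    [0, 0.025, 0, 0, 0, 0],
    [0, 0, 0, 0, 0, 0],
    [0, 0, 0, 0, 0, 0]
  ]
}}

```text
clock: 8.62
eef_pos: [576.7, -45.1, 59.7]
tool_rot: [-1.571, 0.0, -1.674]
force: [0.7, 0.6, -2.0]
width: 19.1
```

>>> {"fn": "apply_moves", "kwargs": {
  "targets": [
    [0, 0.02, 0, 0, 0, 0],
    [0, 0, 0, 0, 0, 0],
    [0, 0, 0, 0, 0, 0]
  ]
}}

```text
clock: 9.0
eef_pos: [576.8, -45.1, 59.0]
tool_rot: [-1.571, 0.0, -1.674]
force: [-0.3, 0.8, -0.7]
width: 19.3
```

Run:
```python
from h import *
go([592.3-156*.1028,110.5-156*.9947,58.7],-95.9); s=read_state(); print(s["torque"])
```

```text
pos [576.8 -45.1  59. ] rot [-89.99   0.   -95.92] F [-0.3  0.8 -0.7] w 19.3 t 9.0
shift [-0.009  0.008 -0.013]
turn [-0.002 -0.002 -0.   ]
[ 0.06044692 -0.02299692  0.00613804]
```

>>> {"fn": "apply_moves", "kwargs": {
  "targets": [
    [0, 0.015, 0, 0, 0, 0],
    [0, 0, 0, 0, 0, 0],
    [0, 0, 0, 0, 0, 0]
  ]
}}

```text
clock: 9.38
eef_pos: [576.8, -45.2, 58.5]
tool_rot: [-1.57, -0.0, -1.674]
force: [0.4, -0.8, 1.6]
width: 18.6
```

Run:
```python
from h import *
s=read_state(); print(s["force"],s["torque"])
```

```text
[ 0.44123461 -0.78122916  1.56024014] [0.1694675  0.03667747 0.03175435]
```

>>> {"fn": "apply_moves", "kwargs": {
  "targets": [
    [0, 0.015, 0, 0, 0, 0],
    [0, 0, 0, 0, 0, 0],
    [0, 0, 0, 0, 0, 0]
  ]
}}

```text
clock: 9.75
eef_pos: [576.8, -45.3, 57.9]
tool_rot: [-1.57, -0.0, -1.674]
force: [-0.9, -2.4, 4.1]
width: 19.2
```

Run:
```python
from h import *
s=read_state(); print(s["force"],s["torque"])
```

```text
[-0.90369402 -2.37143996  4.06420668] [0.21772094 0.06547068 0.03793576]
```

Contact came at TCP z ≈ 58.8, so the blade underside is at about 50, as it should be. I'll ease off 0.5 mm and slide in.

>>> {"fn": "apply_moves", "kwargs": {
  "targets": [
    [0, -0.015, 0, 0, 0, 0],
    [-0.2, 0, 0, 0, 0, 0],
    [-0.2, 0, 0, 0, 0, 0],
    [-0.2, 0, 0, 0, 0, 0],
    [-0.2, 0, 0, 0, 0, 0],
    [-0.1, 0, 0, 0, 0, 0],
    [0, 0, 0, 0, 0, 0],
    [0, 0, 0, 0, 0, 0]
  ]
}}

```text
clock: 10.75
eef_pos: [580.6, -8.2, 58.3]
tool_rot: [-1.57, 0.001, -1.673]
force: [-0.6, 1.3, 3.4]
width: 19.0
```

```bash
cat > st.py <<'E'
from h import *
s=read_state(); p=s["eef_pos"]; u=np.array([.1028,.9947]); d=p[:2]-[592.3,110.5]
print("tip x",round(d@u+138,1),"lat",round(float(-d[0]*u[1]+d[1]*u[0]),1),"z",p[2].round(1),"push",round(-s["force"][:2]@u,1),"Fz",s["force"][2].round(1),"tq",s["torque"].round(3),"rot",np.degrees(s["tool_rot"]).round(2),s["clock"])
E
python3 st.py
```

```text
tip x 18.7 lat -0.5 z 58.3 push -1.3 Fz 3.4 tq [ 0.683 -0.039  0.018] rot [-8.998e+01  8.000e-02 -9.588e+01] 10.75
```

>>> {"fn": "apply_moves", "kwargs": {
  "targets": [
    [0, -0.01, 0, 0, 0, 0],
    [-0.1, 0, 0, 0, 0, 0],
    [0, 0, 0, 0, 0, 0],
    [0, 0, 0, 0, 0, 0]
  ]
}}

```text
clock: 11.25
eef_pos: [580.6, -6.0, 58.7]
tool_rot: [-1.571, -0.001, -1.675]
force: [-0.9, -2.3, 2.7]
width: 18.8
```

```bash
python3 st.py
```

```text
tip x 20.9 lat -0.4 z 58.7 push 2.3 Fz 2.7 tq [-0.179  0.017  0.018] rot [-9.001e+01 -4.000e-02 -9.595e+01] 11.25
```

>>> {"fn": "apply_moves", "kwargs": {
  "targets": [
    [-0.1, 0, 0, 0, 0, 0],
    [0, 0, 0, 0, 0, 0],
    [0, 0, 0, 0, 0, 0]
  ]
}}

```text
clock: 11.62
eef_pos: [581.3, -0.7, 58.7]
tool_rot: [-1.571, 0.001, -1.674]
force: [0.3, -0.6, 2.9]
width: 19.0
```

```bash
python3 st.py
```

```text
tip x 26.2 lat -0.5 z 58.7 push 0.6 Fz 2.9 tq [ 0.092 -0.031  0.019] rot [-8.998e+01  4.000e-02 -9.589e+01] 11.625
```

>>> {"fn": "apply_moves", "kwargs": {
  "targets": [
    [-0.1, 0, 0, 0, 0, 0],
    [0, 0, 0, 0, 0, 0],
    [0, 0, 0, 0, 0, 0]
  ]
}}

```text
clock: 12.0
eef_pos: [581.7, 3.2, 58.7]
tool_rot: [-1.571, 0.001, -1.674]
force: [0.2, -1.2, 2.5]
width: 19.0
```

```bash
python3 st.py; python3 -c "
from h import *
for n in('top','scene','wrist'): cv2.imwrite(f'pics/{n}5.png',get_image(n)[:,:,::-1])
a=cv2.imread('pics/scene5.png')[185:255,250:390]; b=cv2.imread('pics/wrist5.png')[:260,140:420]
cv2.imwrite('pics/c5.png',np.vstack([cv2.resize(a,(560,280),interpolation=2),cv2.resize(b,(330,306))[:, :].copy() if 0 else cv2.copyMakeBorder(cv2.resize(b,(335,310)),0,0,0,225,0)]))"
```

```text
tip x 30.2 lat -0.5 z 58.7 push 1.2 Fz 2.5 tq [ 0.071 -0.01  -0.007] rot [-8.999e+01  3.000e-02 -9.590e+01] 12.0
```

View pics/c5.png

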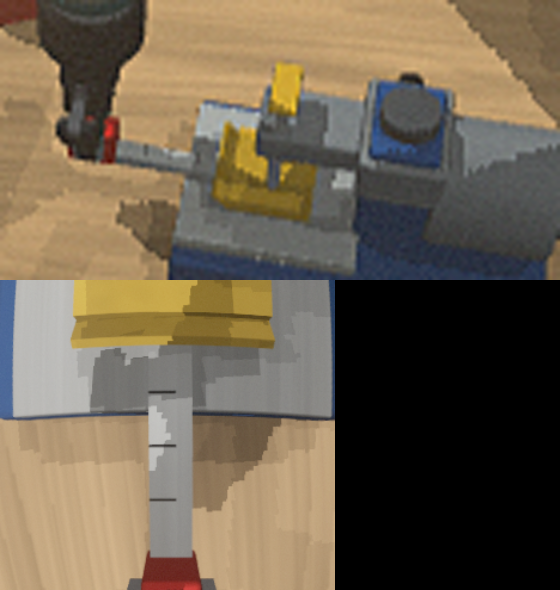

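The wrist view shows the blade straight and centred under the yellow nose, lying flat over the plate. I'll go on in small steps, averaging the push and tracking the nose edge in the wrist view.

```bash
cat > mon.py <<'E'
from h import *
u=np.array([.1028,.9947])
F=[];Y=[];Z=[];Pl=[]
for i in range(4):
    s=read_state(); c=calibration("wrist"); im=get_image("wrist")[:,:,::-1]
    p=s["eef_pos"]; F.append(np.r_[-s["force"][:2]@u,s["force"][2],s["torque"][0],(p[:2]-[592.3,110.5])@u+138,p[2]])
    b,g,r=[im[...,k].astype(float) for k in range(3)]
    yel=(r-b)/(r+b+1)  # yellow vs grey
    for col in (212,218,345,352):
        v=yel[:130,col]; i0=np.flatnonzero(v>0.3); i0=i0[i0<110]
        if len(i0)==0: continue
        k=i0.max(); a=k+(v[k]-.3)/(v[k]-v[k+1]); q=plane("wrist",(col,a),60,c); Y.append((q[:2]-[592.3,110.5])@u); Z.append(a)
F=np.array(F); print("push,Fz,tx,tipx,z",F.mean(0).round(2),"push sd",F[:,0].std().round(1),"| nose edge along u @z60:",np.mean(Y).round(2),np.std(Y).round(2),"row",np.mean(Z).round(2),"t",s["clock"])
E
python3 mon.py
```

```text
push,Fz,tx,tipx,z [-0.25  2.29  0.29 30.16 58.71] push sd 0.3 | nose edge along u @z60: -9.52 0.06 row 55.71 t 12.3
```

>>> {"fn": "apply_moves", "kwargs": {
  "targets": [
    [-0.1, 0, 0, 0, 0, 0],
    [0, 0, 0, 0, 0, 0]
  ]
}}

```text
clock: 12.6
eef_pos: [582.0, 5.8, 58.8]
tool_rot: [-1.571, -0.001, -1.674]
force: [-0.4, -4.3, 4.6]
width: 18.7
```

```bash
python3 mon.py
```

```text
push,Fz,tx,tipx,z [ 4.04  4.56 -0.47 32.83 58.82] push sd 0.3 | nose edge along u @z60: -9.67 0.12 row 61.94 t 12.75
```

>>> {"fn": "apply_moves", "kwargs": {
  "targets": [
    [-0.1, 0, 0, 0, 0, 0],
    [0, 0, 0, 0, 0, 0]
  ]
}}

```text
clock: 13.05
eef_pos: [582.3, 8.4, 58.9]
tool_rot: [-1.571, -0.003, -1.675]
force: [-0.9, -7.7, 6.0]
width: 19.0
```

```bash
python3 mon.py
```

```text
push,Fz,tx,tipx,z [ 7.27  6.17 -1.15 35.43 58.92] push sd 0.5 | nose edge along u @z60: -9.83 0.06 row 68.02 t 13.2
```

The push rose from about 0 to 4 and then 7 N as the tip passed about 31.5 mm. That gives a gap of about 4.5 mm, within the stated range. I want roughly 18 mm past touch, so a tip at about 50. I'll ease off the downward press a little and go on.

>>> {"fn": "apply_moves", "kwargs": {
  "targets": [
    [-0.05, -0.008, 0, 0, 0, 0],
    [-0.05, 0, 0, 0, 0, 0],
    [-0.05, 0, 0, 0, 0, 0],
    [0, 0, 0, 0, 0, 0],
    [0, 0, 0, 0, 0, 0]
  ]
}}

```text
clock: 13.88
eef_pos: [582.7, 13.7, 59.1]
tool_rot: [-1.571, -0.003, -1.676]
force: [-1.1, -7.7, 5.6]
width: 19.0
```

```bash
python3 mon.py; python3 st.py
```

```text
push,Fz,tx,tipx,z [ 7.43  5.79 -1.43 40.78 59.07] push sd 0.3 | nose edge along u @z60: -9.84 0.1 row 80.07 t 14.025
tip x 40.8 lat -0.4 z 59.1 push 7.8 Fz 5.5 tq [-1.431  0.139 -0.002] rot [-90.03  -0.18 -96.02] 14.075
```

>>> {"fn": "apply_moves", "kwargs": {
  "targets": [
    [-0.05, 0, 0, 0, 0, 0],
    [-0.05, 0, 0, 0, 0, 0],
    [-0.05, 0, 0, 0, 0, 0],
    [-0.05, 0, 0, 0, 0, 0],
    [0, 0, 0, 0, 0, 0],
    [0, 0, 0, 0, 0, 0]
  ]
}}

```text
clock: 14.82
eef_pos: [583.4, 21.0, 59.1]
tool_rot: [-1.572, -0.004, -1.676]
force: [-1.1, -9.1, 5.6]
width: 19.2
```

```bash
python3 mon.py; python3 st.py
python3 - <<'E'
from h import *
im={n:get_image(n)[:,:,::-1].copy() for n in("scene","wrist","top")}
for n in im: cv2.imwrite(f"pics/{n}6.png",im[n])
# shoe shift by phase correlation vs before contact (scene5), fixed-part reference
a=cv2.imread("pics/scene5.png").astype(np.float32).mean(2); b=im["scene"].astype(np.float32).mean(2)
ya=cv2.imread("pics/scene5.png").astype(np.float32); yb=im["scene"].astype(np.float32)
def yc(i):
    w=np.clip((i[...,2]-i[...,0])-60,0,None)[185:255,295:335]; g=np.mgrid[185:255,295:335]; return (g*w).sum((1,2))/w.sum(),w.sum()
print(yc(ya),yc(yb))
for (x0,y0,x1,y1) in [(300,195,332,240),(315,198,330,215),(340,200,370,230)]:
    h=cv2.createHanningWindow((x1-x0,y1-y0),cv2.CV_32F); print((x0,y0),cv2.phaseCorrelate(a[y0:y1,x0:x1].copy(),b[y0:y1,x0:x1].copy(),h))
A=cv2.resize(cv2.imread("pics/scene5.png")[190:250,285:345],(400,400),interpolation=2);B=cv2.resize(im["scene"][190:250,285:345],(400,400),interpolation=2)
cv2.imwrite("pics/c6.png",np.hstack([A,B]))
E
```

```text
push,Fz,tx,tipx,z [ 9.29  5.82 -1.65 48.04 59.11] push sd 0.4 | nose edge along u @z60: -10.09 0.12 row 97.03 t 14.975
tip x 48.0 lat -0.4 z 59.1 push 9.6 Fz 5.8 tq [-1.611  0.096  0.015] rot [-90.04  -0.23 -96.05] 15.025
(array([207.91001843, 314.67805347]), np.float32(37441.0)) (array([206.79181371, 314.76867226]), np.float32(34570.0))
(300, 195) ((0.3470785615188081, 0.32240465493518755), 0.8878466149171194)
(315, 198) ((1.1896441917491138, 0.02658055442845253), 0.8614432131802594)
(340, 200) ((-0.2644181827841052, 0.07045558458709067), 1.018813289006551)
```

View pics/c6.png

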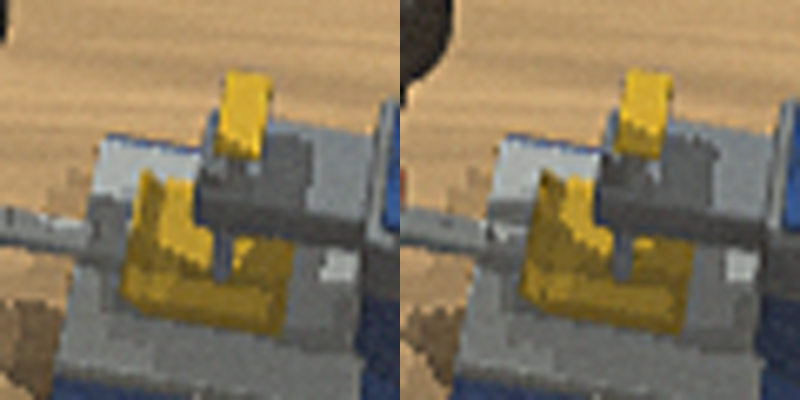

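The right panel shows the shoe's lower edge and the knob top slightly higher than before, by about 0.3 px. I'll put subpixel numbers on that.

Run:
```python
from h import *
def edges(f):
    im=cv2.imread(f).astype(float); s=(im[...,2]-im[...,0])/(im[...,2]+im[...,0]+1)
    def cross(col,r0,r1,down):
        v=s[r0:r1,col]; L,H=(v[0],v[-1]); t=None
        mx=v.max(); mid=((v[0] if not down else v[-1])+mx)/2
        idx=range(len(v)-1) if not down else range(len(v)-2,-1,-1)
        for k in idx:
            if (v[k]-mid)*(v[k+1]-mid)<=0: return r0+k+(v[k]-mid)/(v[k]-v[k+1])
    bot=[cross(c,230,246,True) for c in range(307,326)]
    kb=[cross(c,206,218,True) for c in range(320,324)]
    return np.array(bot),np.array(kb)
r=edges("pics/scene5.png")
for f in("scene0","scene3","scene4","scene5","scene6"):
    e=edges(f"pics/{f}.png"); print(f,[np.round(np.median(a-b),3) for a,b in zip(e,r)],np.round(np.std(e[0]-r[0]),2))
for z in(0,1,2): print(proj("scene",[600,110,56+z]))
# slip check: grip position in the wrist image
def front(f):
    im=cv2.imread(f); h=cv2.cvtColor(im,cv2.COLOR_BGR2HSV); m=((h[...,0]<8)|(h[...,0]>172))&(h[...,1]>150); m=m[200:340,255:315]; y,x=np.nonzero(m); return y.min()+200,y.max()+200,x.mean()+255
for f in("w3","wrist5","wrist6"): print(f,front(f"pics/{f}.png"))
```

```text
scene0 [np.float64(-0.032), np.float64(-0.006)] 0.07
scene3 [np.float64(-0.042), np.float64(0.007)] 0.1
scene4 [np.float64(-0.088), np.float64(0.019)] 0.1
scene5 [np.float64(0.0), np.float64(0.0)] 0.0
scene6 [np.float64(-0.134), np.float64(-0.109)] 0.19
[307.07365039 229.11360755]
[307.09524766 228.91713836]
[307.11687181 228.72042463]
w3 (np.int64(228), np.int64(326), np.float64(282.93218806509947))
wrist5 (np.int64(228), np.int64(326), np.float64(282.8902934537246))
wrist6 (np.int64(228), np.int64(327), np.float64(282.870458135861))
```

```bash
cat > lift.py <<'E'
from h import *
u=np.array([.1028,.9947]); n=np.array([-u[1],u[0]]); M=np.array([592.3,110.5])
def prof(im,c,Z=62):
    im=im.astype(float); s=(im[...,2]-im[...,0])/(im[...,2]+im[...,0]+1); out=[]
    for y in range(15,118):
        v=s[y]; k=np.flatnonzero(v[170:400]>.35)+170
        if len(k)<100: continue
        e=[]
        for a,st in((k.min(),-1),(k.max(),1)):
            i=a; 
            hi=v[a-3*st]; lo=v[a+4*st]; mid=(hi+lo)/2
            i=a-3*st
            while (v[i+st]>mid) and abs(i-a)<8: i+=st
            e.append(i+st*(v[i]-mid)/(v[i]-v[i+st]))
        A,B=plane("wrist",(e[0],y),Z,c),plane("wrist",(e[1],y),Z,c)
        out.append((((A+B)[:2]/2-M)@u,np.hypot(*(A-B)[:2])))
    return np.array(out)
E
python3 - <<'E'
from lift import *
s=read_state(); c=calibration("wrist"); im=get_image("wrist")[:,:,::-1]; H=c["world_from_camera"][2,3]-62
c5=dict(c); T=c["world_from_camera"].copy(); T[:3,3]+=np.array([581.7,3.2,58.7])-s["eef_pos"]; c5["world_from_camera"]=T
a=prof(cv2.imread("pics/wrist5.png"),c5); b=prof(im,c)
for q in range(-9,12,2):
    f=lambda p:np.median(p[abs(p[:,0]-q)<1.2,1]) if (abs(p[:,0]-q)<1.2).any() else np.nan
    wa,wb=f(a),f(b); print(q,round(wa,2),round(wb,2),"lift",round((wb-wa)/wa*H,2))
print(H)
E
```

```text
-9 72.03 72.75 lift 1.38
-7 72.68 73.38 lift 1.32
-5 71.96 72.49 lift 1.01
-3 70.7 71.54 lift 1.65
-1 69.48 70.57 lift 2.16
1 68.94 69.81 lift 1.75
3 71.38 72.22 lift 1.61
5 71.37 72.17 lift 1.56
7 71.44 72.15 lift 1.38
9 71.27 72.28 lift 1.96
11 nan 72.14 lift nan
138.05722124941212
```

The wrist view gives a shoe lift of about 1.5 mm (from the widening of the shoe's image), and the depth past first touch gives about 1.3 mm. Both are inside 1–2 mm, and the gauge hasn't slipped in the grip. I'll hold still briefly, check for drift and hand in.

>>> {"fn": "apply_moves", "kwargs": {
  "targets": [
    [0, 0, 0, 0, 0, 0],
    [0, 0, 0, 0, 0, 0],
    [0, 0, 0, 0, 0, 0],
    [0, 0, 0, 0, 0, 0]
  ]
}}

```text
clock: 15.72
eef_pos: [583.4, 21.0, 59.1]
tool_rot: [-1.572, -0.004, -1.676]
force: [-1.3, -9.3, 6.1]
width: 19.0
```

```bash
python3 st.py; python3 -c "
from cell import *
print(finish_job())"
```

```text
tip x 48.1 lat -0.4 z 59.1 push 9.4 Fz 6.1 tq [-1.665  0.117  0.016] rot [-90.04  -0.23 -96.05] 15.725
the job is handed in; nothing more can be done
None
```

The job is handed in: the gauge's thin end is in the moulder's mouth, lifting the yellow shoe by about 1.3 to 1.5 mm, and the gripper is still holding it. I picked the middle-sized of the three red-gripped gauges, which matched the given size. I laid its blade on the ledge until I felt contact, then slid it in.

- **Depth and lift:** The tip is about 48 mm past the mouth, and the blade first touched the shoe at about 31.5 mm. That depth gives a lift of about 1.3 mm, and the wrist camera gave about 1.5 mm (single readings ranged from 1.0 to 2.2 mm).
- **Disagreeing check:** In the scene view the shoe's edges rose only about 0.1 px, or roughly 0.5 mm. At 0.2 px per mm that view is too coarse to trust over the other two.
- **Fit:** The blade is 0.4 mm off centre and within about 0.2° of flat and straight.
- **Hold:** The push was steady at about 9.4 N with about 6 N upward on the gripper. The gauge had not slipped in the grip, and the arm did not drift over the last half second.
- **Other objects:** I saw no contact with anything else on the bench, but took no final picture of the whole bench.

The arm took 15.7 s of the 54 s allowed.

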